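# Roll a round furniture leg up to the bench stop and chock it

### The job

Roll the loose round furniture leg across the bench under a flat hand, gently and without lifting or dragging it, until it lies snug along its whole length against the wooden bench stop. Then set the wooden chock on the open side of the leg, near the middle of its length, flat on the bench and square to the leg with its thin edge snug under the leg, so that it cannot roll away. Leave the tin, the brush and the sanding block alone.

Things in the scene. Friction and masses are not known exactly. Their poses are not given: they have to be found in the camera images.
- stop: Bench stop: straight wooden batten screwed flat to the bench, 340 long, 44 wide, 34 mm high, three screw heads on top. Origin: centre of its underside; x along its length, y across, z up. It lies roughly along world x, to the left or right of the leg, which belongs against the long face looking towards it.
- leg: Round pale wooden leg, 56 mm diameter, 240 mm long, about 0.4 kg, lying roughly along world x, brass insert in one end. Origin on its axis at mid-length, 28 mm up; x is the leg's axis, y and z turn as it rolls (z up at first). Rolls easily under a hand on top, stops within centimetres; pushed from behind it tends to drag. Against the stop its axis is 50 mm from the stop's middle line.
- chock_grip (a point): Grip point of the chock, a loose wooden wedge (90 mm long, 40 wide, 65 g) lying across the leg from the stop. Outline: flat-topped block 34 high, 35 long at the heel, then a ramp 55 long down to a 2 mm thin edge. Point: mid-width, 65 mm from the edge, 25 from the heel, 17 above the bench. x to the thin edge (at first roughly world +x), y across the width (upright parallel sides), z up.
- chock_edge (a point): Middle of the chock's thin edge, 1 mm above its flat underside, 65 mm along x from the grip point. When the chock touches the leg, this edge is 11 mm from the upright plane through the leg's axis, tucked under the leg.
- varnish_tin: Closed round metal tin, 100 mm in diameter, 118 mm high, origin at the centre of its underside; a bystander.
- sanding_block: Cork sanding block, 110 x 62 x 36 mm, origin at the centre of its underside; a bystander.
- brush: Flat paint brush, 220 mm long, lying on the bench beyond the work; a bystander.
Not all that is in view belongs to the job. There is more than one size of the leg; the job needs the larger.

How it is judged:
On the way, in this order (a step that is already met when the one before it is completed fails the run):
1. the leg has been rolled well over (more than a quarter turn) on its way (angle between leg's own z axis and vertical above 2 rad), for 0.05 s.
2. the leg lies still against the stop, square to it (y of leg in the frame of stop between -0.057 and 0.057 m and angle between the x axis of leg and the x axis of stop, either way round below 0.06 rad and linear speed of leg below 0.02 m/s), for 0.3 s.
At the end, for the whole second after the job is handed in: Leg at rest on the bench, within 7 mm of the stop, parallel within 0.06 rad, mid-lengths within 100 mm; chock flat on the leg's open side, square within 0.2 rad, thin edge to the leg and at most 11 mm short of touching it, within 75 mm of the leg's middle (angle between the x axis of leg and the x axis of stop, either way round below 0.06 rad and x of leg in the frame of stop between -0.1 and 0.1 m and height (world z) of leg below 0.032 m and linear speed of each of leg, chock below 0.02 m/s and angle between chock_grip's own z axis and vertical below 0.1 rad and height (world z) of chock_grip below 0.021 m and angle between the y axis of chock_grip and the x axis of stop, either way round below 0.2 rad and horizontal distance between chock_edge and leg below 0.075 m and ((y of leg in the frame of stop between 0.04 and 0.057 m and y of chock_edge in the frame of stop below 0.072 m and y of chock_grip in the frame of stop above 0.1 m) or (y of leg in the frame of stop between -0.057 and -0.04 m and y of chock_edge in the frame of stop above -0.072 m and y of chock_grip in the frame of stop below -0.1 m))).
It fails at once if the leg is lifted off the bench (height (world z) of leg above 0.042 m).
It fails at once if the leg is flung (faster than 0.45 m/s) (linear speed of leg above 0.45 m/s).
It fails at once if the tin, brush or sanding block is shifted by more than 30 mm (distance of any of varnish_tin, sanding_block, brush from where it was at the start of the episode above 0.03 m).
It also fails if it takes over 72 s, if anything falls off the work surface, if the arm or the gripper's body presses on something with over 40 N, if the wrist force passes 120 N, or if a joint passes its speed limit or range.

### The arm

A 6-joint arm with a two-finger parallel gripper is mounted at the origin on the work surface. World frame = base frame: x ahead of the robot, y to its left, z up, the work surface at z = 0. Lengths are in m, angles in rad, forces in N, time in s.
With the tool pointing down it reaches from about 0.275 to 0.75 m from the base axis. Payload 10.2 kg.
Tool frame: the origin (TCP) lies on the front face of the gripper's body, between the roots of the fingers; the fingertips stand 73 mm ahead of it and the grasp point (between the pads) lies 54 mm ahead of it (robot.tip_reach is the distance from the TCP to the fingertips, in m); z points along the fingers, y is the direction in which the jaws open and shut (so a half turn about z gives the same grasp; the last joint's range is limited). The gripper opens to 85 mm and grips with 20 to 120 N. Pads are 22 mm wide; open, the fingers measure 114 mm over their backs; the gripper's body (76 mm by 85 mm) begins 54 mm behind the grasp point. The pads swing forward as they close: fully open they stand 13 mm farther back than shut.
Start: joints at [-1.462, 0.313, 1.498, -0, 1.331, -0.223], TCP at [0.171, -0.496, 0.304] pointing down, gripper open.
Joint ranges: [-2.94, 2.94], [-0.97, 2.17], [0.19, 2.56], [-1.23, 4.37], [0.02, 3.11], [-2.88, 2.88]. Speed limits (rad/s): [2.39, 2.39, 3.01, 3.14, 3.14, 3.14].

### API

Orientations are given as a unit quaternion [w, x, y, z].
In Python, from station import robot gives the robot as it stands.
- The arm moves only by the tool send_rows, never from a script. Its argument "targets" is text: rows parted by semicolons, each of 5 numbers parted by spaces: the shift along the world's x, y, z in m, then the turn about the world's z in degrees, then the opening, from 0 (shut) to 1 (fully open). In form: dx dy dz yaw jaw; .... A call has 1 to 12 rows; each row is the pose to reach, as a shift and turn from the pose measured when the call began; what a row does not reach only later rows make up. A row lasts 1/8 s, in which the tool goes at most 62.5 mm and 10.7 degrees, less where a joint would pass 70% of its speed; a pose out of reach is approached as far as the arm can. A call with a gripper value outside its range is refused whole. The fingers move at their own pace and stop on an object; "squeeze" is the grip in N (left out, the last holds). Time passes only in rows, so rows that repeat a pose let the fingers close. It gives the time, the measured TCP pose, the force and the opening at its end, in the units of the state.
- robot.get_state(): the state, without advancing time (a new reading comes with each control period).
- robot.capture(name): name is "scene" or "top" or "wrist"; returns a dict with "frame" (420x560x3 uint8, red, green, blue), "intrinsics" (3x3 intrinsics, pixels), "T" (4x4, takes a point from camera to world coordinates); the wrist camera has in their place "mount" (4x4, takes a point from camera to tool coordinates, whose origin is the TCP and whose axes are the flange's). Camera axes: x right, y up, looking along -z (the intrinsics and any distortion apply to the point x, -y, -z); pixel columns grow to the right and rows downward; lengths in m; the calibration is good to about 2 mm. A picture is of the moment at which its call begins: read the wrist's pose just before it. There is no depth.
- robot.finish_job(): hands the job in, once; it reports no verdict.
The state is a dict: "t": time; "joints": joint angles; "joint_velocities": joint speeds; "tau": joint torques, N m; "tool_pos": TCP position; "tool_rot": TCP orientation; "ft_force": force on the tool from outside, world axes, zero at the start; "wrist_torque": the same for the moment, N m; "grip_width": finger opening in m.
Only numpy, scipy, OpenCV 4.12 (cv2) and the standard library are available. Lean on these libraries where they do the work, as an engineer would, in place of code of your own. Each camera call takes 0.05 s, during which the arm holds its last target.

## Working session

There is one attempt and no reset: what is moved stays moved. The work goes in short steps, Python scripts to look and compute and a tool call to move; the robot and the scene stay as the last step left them, time stands still between calls to the robot, and variables do not carry over. Pictures are saved under pics/ and viewed, and the job is handed in when it is done.

Besides the shell and the picture viewer there is one more tool, called after "Call:" as a command line: name --argument value ..., lists and objects as JSON in quotes. send_rows: Moves the arm, as the interface text tells. Its arguments: {"type":"object","properties":{"targets":{"type":"string"},"squeeze":{"type":"number"}},"required":["targets"]}

```bash
ls; mkdir -p pics
python3 - <<'E'
from station import robot
import cv2
s=robot.get_state(); print(s)
for n in("scene","top","wrist"):
    c=robot.capture(n); cv2.imwrite(f"pics/{n}0.png",c["frame"][:,:,::-1])
    print(n,c["intrinsics"],c.get("T"),c.get("mount"),[k for k in c])
E
```

```text
pics
{'t': 0.0, 'joints': array([-1.46237330e+00,  3.13418237e-01,  1.49842414e+00,  5.09070036e-06,
        1.33097911e+00, -2.23424383e-01]), 'joint_velocities': array([ 0.00169925, -0.0006008 ,  0.00042685, -0.0010687 ,  0.00124787,
        0.00024454]), 'tau': array([-8.10540787e-04, -4.12263179e+01, -2.59742832e+01, -2.10632629e-04,
        4.15268514e-03,  3.15317031e-06]), 'tool_pos': array([ 0.1709993 , -0.49620121,  0.30335614]), 'tool_rot': array([-6.13258541e-04,  9.86266128e-01,  1.65162789e-01,  3.77779244e-05]), 'ft_force': array([0.50391836, 0.24770385, 0.45205756]), 'wrist_torque': array([ 0.00091889, -0.05571488,  0.03334418]), 'grip_width': 0.08548206086184366}
scene [[479.59009913   0.         275.87283183]
 [  0.         479.59009913 214.08944461]
 [  0.           0.           1.        ]] [[ 0.37861317 -0.78004675  0.49817581  1.36434962]
 [ 0.92554448  0.32165392 -0.19976528 -0.30156339]
 [-0.00441395  0.53671764  0.84375037  1.27569427]
 [ 0.          0.          0.          1.        ]] None ['frame', 'intrinsics', 'T']
top [[474.54415924   0.         275.48515269]
 [  0.         474.54415924 207.22853941]
 [  0.           0.           1.        ]] [[ 0.01468852  0.98046073 -0.19616574  0.3991213 ]
 [-0.99976781  0.01749469  0.01257992 -0.01731799]
 [ 0.01576597  0.19593542  0.98049005  1.40283565]
 [ 0.          0.          0.          1.        ]] None ['frame', 'intrinsics', 'T']
wrist [[372.76947456   0.         278.39431567]
 [  0.         372.76947456 209.36045781]
 [  0.           0.           1.        ]] None [[ 7.22662817e-04  9.50158233e-01  3.11767237e-01  8.08378821e-02]
 [ 9.99999685e-01 -5.84259817e-04 -5.37334570e-04  2.66455075e-04]
 [-3.28399797e-04  3.11767527e-01 -9.50158356e-01 -7.05011878e-02]
 [ 0.00000000e+00  0.00000000e+00  0.00000000e+00  1.00000000e+00]] ['frame', 'intrinsics', 'mount']
```

View pics/scene0.png

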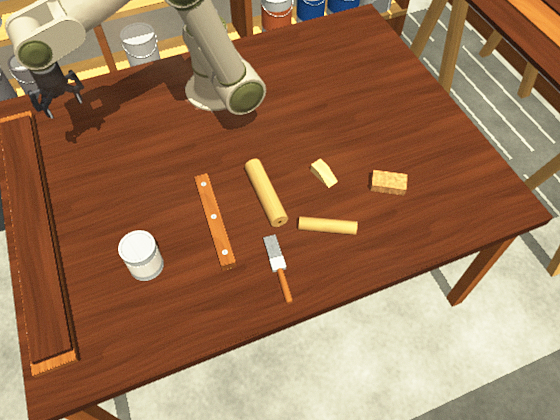

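View pics/top0.png

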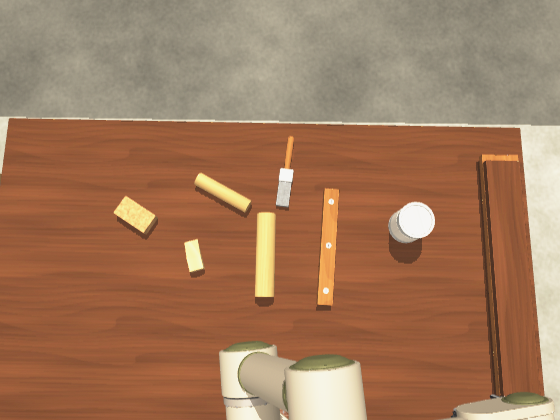

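View pics/wrist0.png

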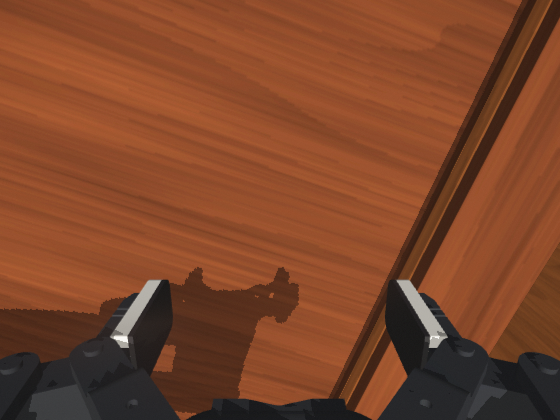

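The stop sits at top-view (329,247), to the right (-y) of the large leg at (265,255). The chock is at (194,256), the small decoy leg at (222,193), and the brush at (286,185). Next I'll measure these.

```bash
cat > h.py <<'E'
from station import robot
import numpy as np, cv2
from scipy.spatial.transform import Rotation as R
def cap(n,name=None):
    s=robot.get_state(); c=robot.capture(n)
    if name: cv2.imwrite(f"pics/{name}.png",c["frame"][:,:,::-1])
    if n=="wrist":
        T=np.eye(4); q=s["tool_rot"]; T[:3,:3]=R.from_quat([q[1],q[2],q[3],q[0]]).as_matrix(); T[:3,3]=s["tool_pos"]
        c["T"]=T@c["mount"]
    return c
def ray(c,uv,z):
    uv=np.atleast_2d(np.asarray(uv,float)); K=c["intrinsics"]
    d=np.c_[(uv[:,0]-K[0,2])/K[0,0],-(uv[:,1]-K[1,2])/K[1,1],-np.ones(len(uv))]@c["T"][:3,:3].T
    o=c["T"][:3,3]; return o+d*((z-o[2])/d[:,2])[:,None]
def proj(c,P):
    P=np.atleast_2d(P); p=(P-c["T"][:3,3])@c["T"][:3,:3]; K=c["intrinsics"]
    return np.c_[K[0,0]*p[:,0]/-p[:,2]+K[0,2],-K[1,1]*p[:,1]/-p[:,2]+K[1,2]]
def blobs(c,lo,hi,amin=80,roi=None):
    hsv=cv2.cvtColor(c["frame"],cv2.COLOR_RGB2HSV); m=cv2.inRange(hsv,lo,hi)
    if roi: k=np.zeros_like(m); x0,y0,x1,y1=roi; k[y0:y1,x0:x1]=1; m=m*k
    cs,_=cv2.findContours(m,cv2.RETR_EXTERNAL,cv2.CHAIN_APPROX_NONE)
    return [q for q in cs if cv2.contourArea(q)>amin],m
E
python3 - <<'E'
from h import *
for n in("top","scene"):
    c=cap(n)
    hsv=cv2.cvtColor(c["frame"],cv2.COLOR_RGB2HSV)
    if n=="top":
        for p in[(265,255),(265,215),(257,255),(273,255),(194,250),(190,262),(328,225),(280,260),(222,193),(331,202),(135,215)]: print(p,hsv[p[1],p[0]])
    cs,_=blobs(c,(18,60,120),(35,255,255))
    for q in cs:
        r=cv2.minAreaRect(q); b=cv2.boxPoints(r); print(n,np.round(r[0],1),np.round(r[1],1),r[2],"\n",ray(c,b,0.028).round(3)[:,:2].tolist(),ray(c,[r[0]],.028).round(3))
E
python3 - <<'E'
import cv2
for n in("top0","scene0"):
    i=cv2.imread(f"pics/{n}.png")
    i=i[130:320,100:360] if n=="top0" else i[140:310,180:420]
    cv2.imwrite(f"pics/{n}z.png",cv2.resize(i,None,fx=3,fy=3,interpolation=cv2.INTER_CUBIC))
E
```

```text
(265, 255) [ 28  92 247]
(265, 215) [ 27  95 247]
(257, 255) [ 22 123 243]
(273, 255) [ 19 133 226]
(194, 250) [ 30  46 247]
(190, 262) [ 29  58 247]
(328, 225) [ 16 162 242]
(280, 260) [ 11 158 155]
(222, 193) [ 25 114 246]
(331, 202) [ 22  12 234]
(135, 215) [ 22 115 247]
top [497.7 405.3] [ 15.1 108.7] 78.8453369140625 
 [[0.121, -0.502], [0.179, -0.802], [0.14, -0.806], [0.083, -0.508]] [[ 0.131 -0.653  0.028]]
top [292.5 380.5] [147.  77.] 0.0 
 [[0.087, 0.109], [0.288, 0.117], [0.293, -0.294], [0.091, -0.29]] [[ 0.188 -0.089  0.028]]
top [193.1 255.2] [30.2 15.2] 76.50426483154297 
 [[0.565, 0.235], [0.577, 0.192], [0.492, 0.168], [0.481, 0.21]] [[0.529 0.201 0.028]]
top [264.6 254.1] [18.  84.2] 1.0809242725372314 
 [[0.416, 0.02], [0.659, 0.021], [0.659, -0.032], [0.415, -0.031]] [[ 0.535 -0.005  0.028]]
top [134.  213.8] [36.3 20.8] 33.690067291259766 
 [[0.65, 0.441], [0.703, 0.411], [0.644, 0.319], [0.592, 0.349]] [[0.647 0.38  0.028]]
top [222.3 191.4] [59.3 11.8] 29.05460548400879 
 [[0.746, 0.21], [0.778, 0.195], [0.693, 0.038], [0.661, 0.054]] [[0.719 0.124 0.028]]
sce
[... 1404 characters left out ...]
ne [454.8  44.8] [63.5 77.1] 44.09062194824219 
 [[0.116, 0.753], [-0.111, 1.153], [0.209, 1.153], [0.392, 0.781]] [[0.162 0.951 0.028]]
scene [427.1  25.9] [14.3 63. ] 25.769329071044922 
 [[0.122, 0.757], [-0.156, 1.058], [-0.097, 1.084], [0.173, 0.784]] [[0.017 0.913 0.028]]
scene [392.   11.6] [17.  18.6] 42.27368927001953 
 [[-0.134, 0.775], [-0.198, 0.871], [-0.107, 0.88], [-0.047, 0.786]] [[-0.121  0.828  0.028]]
scene [219.9  40.6] [86.5 37.8] 60.59280776977539 
 [[-0.457, 0.011], [-0.528, 0.18], [-0.007, 0.178], [0.04, 0.029]] [[-0.221  0.098  0.028]]
scene [99.  34.5] [ 69. 198.] 90.0 
 [[-0.843, -0.694], [-0.513, 0.098], [-0.094, -0.032], [-0.385, -0.734]] [[-0.445 -0.343  0.028]]
```

View pics/top0z.png

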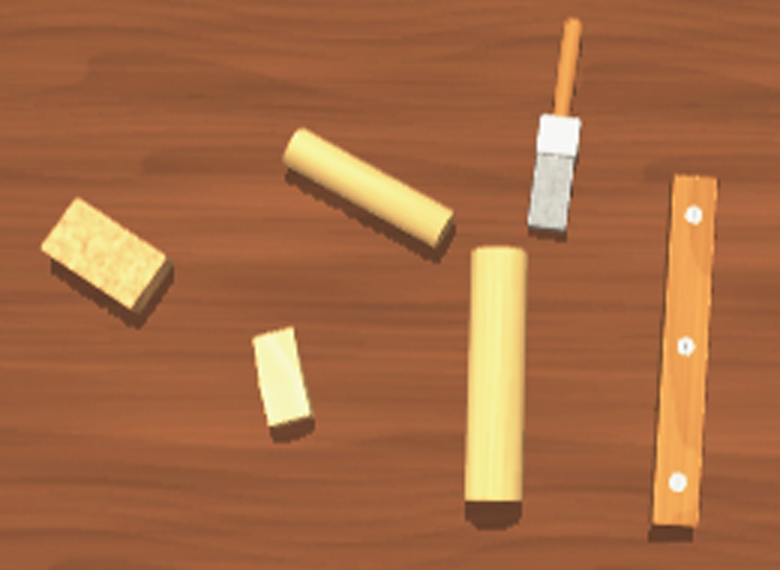

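View pics/scene0z.png

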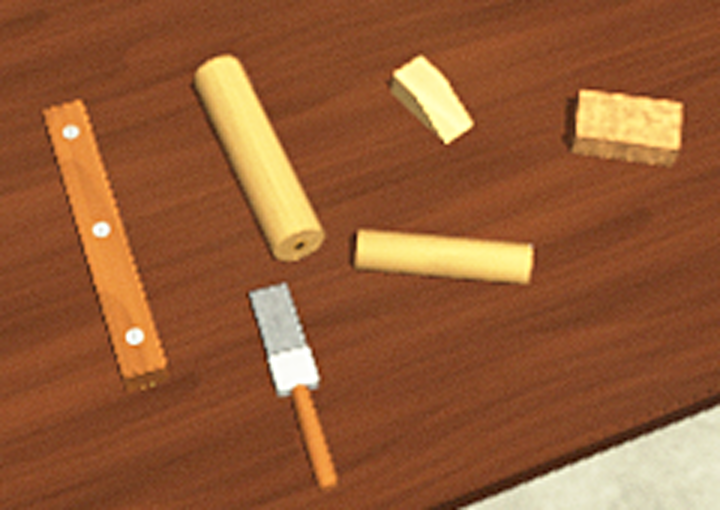

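The zoomed pictures show three stop screws, and the chock with its heel towards the robot and its thin edge away. I'll measure the lines accurately.

Run:
```python
from h import *
rois={"top":[(322,192,338,212),(320,236,336,256),(318,283,334,299)],"scene":[(197,177,211,191),(206,209,220,223),(218,245,232,259)]}
C={n:cap(n) for n in rois}
for n,c in C.items():
    P=[]
    for x0,y0,x1,y1 in rois[n]:
        hsv=cv2.cvtColor(c["frame"],cv2.COLOR_RGB2HSV)[y0:y1,x0:x1]
        m=(hsv[...,1]<70)&(hsv[...,2]>120); v,u=np.nonzero(m); P.append((u.mean()+x0,v.mean()+y0))
    W=ray(c,P,.035); print(n,"screws",np.round(P,1).tolist(),W.round(4)[:,:2].tolist(), "ang",np.degrees(np.arctan2(W[-1,1]-W[0,1],W[-1,0]-W[0,0])))
    for nm,roi,h in(("leg",{"top":(245,205,285,305),"scene":(240,155,292,230)}[n],.028),("chock",{"top":(180,235,210,275),"scene":(305,155,340,190)}[n],.02)):
        cs,m=blobs(c,(16,30,170) if nm=="chock" else (18,60,120),(38,255,255),roi=roi)
        q=max(cs,key=cv2.contourArea); r=cv2.minAreaRect(q)
        line=cv2.fitLine(np.argwhere(m>0)[:,::-1].astype(np.float32),cv2.DIST_L2,0,.01,.01).ravel()
        W=ray(c,[line[2:]-line[:2]*30,line[2:],line[2:]+line[:2]*30],h)
        d=W[2]-W[0]; print(nm,W[1].round(4),np.degrees(np.arctan2(d[1],d[0])), cv2.boundingRect(q))
        if nm=="chock":
            ap=cv2.approxPolyDP(q,2,True)[:,0]; print(ap.tolist()); print("z0",ray(c,ap,0)[:,:2].round(3).tolist(),"\nz34",ray(c,ap,.034)[:,:2].round(3).tolist())
c=C["top"]
# leg side edges per row
m=blobs(c,(18,60,120),(38,255,255),roi=(245,205,285,305))[1]
for v in(220,235,255,275,290):
    u=np.nonzero(m[v])[0]; print(v,u.min(),u.max(),ray(c,[[u.min()-.5,v],[u.max()+.5,v]],.028)[:,:2].round(4).tolist())
```

```text
top screws [[330.8, 201.0], [328.3, 245.0], [325.6, 290.3]] [[0.6945, -0.198], [0.5639, -0.1896], [0.4344, -0.181]] ang 176.248623111102
leg [ 0.5344 -0.0052  0.028 ] 0.2920704740063111 (255, 212, 20, 85)
chock [0.5293 0.202  0.02  ] -167.75538020872185 (184, 239, 20, 33)
[[197, 239], [184, 243], [189, 271], [203, 267]]
z0 [[0.579, 0.196], [0.567, 0.234], [0.485, 0.215], [0.497, 0.175]] 
z34 [[0.575, 0.191], [0.563, 0.228], [0.483, 0.209], [0.495, 0.17]]
scene screws [[203.0, 183.5], [213.1, 216.0], [224.3, 251.9]] [[0.4356, -0.1794], [0.565, -0.1879], [0.6955, -0.1965]] ang -3.776114333018804
leg [ 0.5393 -0.0042  0.028 ] 0.11902800561590675 (245, 159, 43, 68)
chock [0.5335 0.205  0.02  ] 6.411312469355836 (311, 159, 27, 29)
[[318, 159], [311, 165], [329, 187], [337, 180], [329, 167]]
z0 [[0.46, 0.217], [0.475, 0.184], [0.58, 0.201], [0.565, 0.237], [0.506, 0.237]] 
z34 [[0.484, 0.203], [0.498, 0.171], [0.601, 0.187], [0.586, 0.223], [0.529, 0.222]]
220 257 274 [[0.6349, 0.0202], [0.6359, -0.0326]]
235 257 273 [[0.5905, 0.0192], [0.5914, -0.0304]]
255 256 273 [[0.5322, 0.0208], [0.533, -0.0313]]
275 256 272 [[0.4748, 0.0195], [0.4755, -0.0293]]
290 255 272 [[0.4323, 0.0214], [0.4331, -0.03]]
```

Run:
```python
from station import robot
print(robot.tip_reach,[a for a in dir(robot) if a[0]!='_'])
```

```text
0.0726 ['Unreachable', 'capture', 'finish_job', 'get_state', 'tip_reach']
```

Call:
send_rows --targets "0.04 0.05 0 7 1; 0.08 0.10 0 14 1; 0.11 0.15 0 21 1; 0.15 0.20 0 28 1; 0.19 0.25 0 35 1; 0.22 0.30 0 43 1; 0.26 0.35 -0.03 50 1; 0.30 0.40 -0.06 57 1; 0.335 0.45 -0.09 64 1; 0.366 0.50 -0.12 71 1; 0.366 0.50 -0.14 71 1; 0.366 0.50 -0.14 71 1"

```text
t: 1.85
tool_pos: [0.5364, 0.0049, 0.1618]
tool_rot: [-0.002, 0.706, 0.708, -0.001]
ft_force: [-0.3, -0.7, 0.3]
grip_width: 0.0853
```

Call:
send_rows --targets "0 0 -0.015 0 1; 0 0 -0.028 0 1; 0 0 -0.03 0 1; 0 0 -0.032 0 1"

```text
t: 2.35
tool_pos: [0.5366, 0.0045, 0.13]
tool_rot: [-0.002, 0.706, 0.708, -0.001]
ft_force: [-0.2, -0.3, -0.7]
grip_width: 0.0853
```

Run:
```python
from h import *
s=robot.get_state(); print(s["tool_pos"],s["ft_force"])
cap("wrist","w1"); cap("scene","s1")
i=cv2.imread("pics/s1.png")[60:260,160:400]; cv2.imwrite("pics/s1z.png",cv2.resize(i,None,fx=3,fy=3))
```

```text
[0.53657804 0.00452619 0.13004027] [-0.15097017 -0.2819503  -0.70579455]
```

View pics/w1.png

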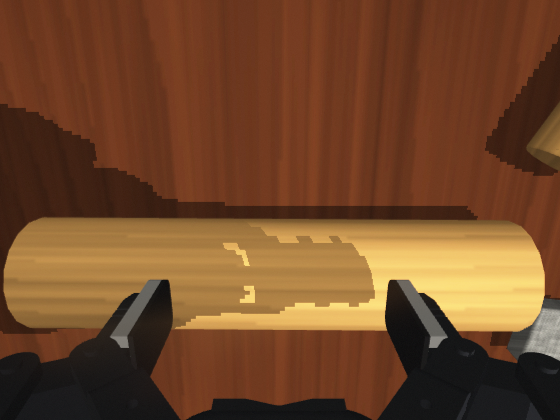

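View pics/s1z.png

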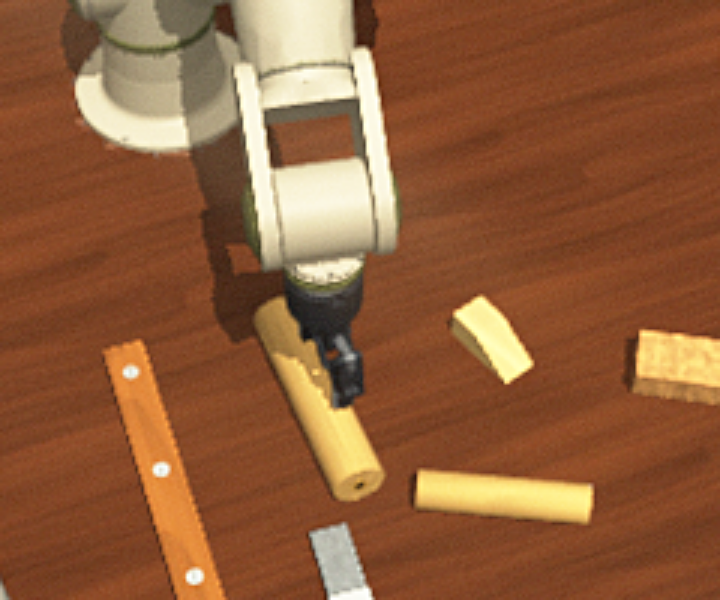

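The leg lies level under both open fingers, spanning columns 5–543 in the wrist view. I'll lower until contact.

Call:
send_rows --targets "0 0 -0.0015 0 1; 0 0 -0.003 0 1; 0 0 -0.003 0 1"

```text
t: 2.82
tool_pos: [0.5365, 0.0048, 0.1269]
tool_rot: [-0.002, 0.706, 0.708, -0.001]
ft_force: [-0.4, -0.5, -0.4]
grip_width: 0.0854
```

Call:
send_rows --targets "0 0 -0.003 0 1; 0 0 -0.006 0 1; 0 0 -0.007 0 1; 0 0 -0.007 0 1"

```text
t: 3.32
tool_pos: [0.5365, 0.0048, 0.1199]
tool_rot: [-0.002, 0.706, 0.708, -0.001]
ft_force: [-0.1, -0.6, 0.6]
grip_width: 0.0856
```

Call:
send_rows --targets "0 0 -0.0015 0 1; 0 0 -0.003 0 1; 0 0 -0.003 0 1"

```text
t: 3.7
tool_pos: [0.5364, 0.0048, 0.1167]
tool_rot: [-0.002, 0.706, 0.708, -0.001]
ft_force: [-0.1, 0.4, -0.3]
grip_width: 0.0854
```

Call:
send_rows --targets "0 0 -0.001 0 1; 0 0 -0.0015 0 1; 0 0 -0.0015 0 1"

```text
t: 4.08
tool_pos: [0.5365, 0.0048, 0.1154]
tool_rot: [-0.002, 0.706, 0.708, -0.001]
ft_force: [-1.0, 0.4, 1.7]
grip_width: 0.0857
```

Call:
send_rows --targets "0 0 -0.001 0 1; 0 0 -0.001 0 1"

```text
t: 4.32
tool_pos: [0.5366, 0.0048, 0.115]
tool_rot: [-0.002, 0.706, 0.708, -0.001]
ft_force: [-3.4, 1.0, 8.2]
grip_width: 0.0853
```

Call:
send_rows --targets "0 -0.005 -0.0005 0 1; 0 -0.014 -0.0005 0 1; 0 -0.026 -0.0005 0 1; 0 -0.040 0 0 1; 0 -0.052 0.006 0 1; 0 -0.055 0.015 0 1; 0 -0.055 0.015 0 1"

```text
t: 5.2
tool_pos: [0.5369, -0.0503, 0.1308]
tool_rot: [-0.001, 0.706, 0.708, -0.001]
ft_force: [0.1, 0.4, 0.3]
grip_width: 0.0855
```

```bash
cat > leg.py <<'E'
from h import *
import sys
S=np.array([.5645,-.1888]); a=np.radians(-3.75); d=np.array([np.cos(a),np.sin(a)]); n=np.array([-d[1],d[0]])
def leg(tag):
    for v in("top","scene"):
        c=cap(v,f"{v}_{tag}")
        best=None
        cs,m=blobs(c,(18,60,120),(38,255,255),amin=500)
        for q in cs:
            r=cv2.minAreaRect(q); ctr=ray(c,[r[0]],.028)[0]
            if not(.40<ctr[0]<.66 and -.2<ctr[1]<.05): continue
            k=np.zeros_like(m); cv2.drawContours(k,[q],-1,255,-1)
            l=cv2.fitLine(np.argwhere(k>0)[:,::-1].astype(np.float32),cv2.DIST_L2,0,.01,.01).ravel()
            W=ray(c,[l[2:]-l[:2]*30,r[0],l[2:]+l[:2]*30],.028)[:,:2]; e=W[2]-W[0]; e*=np.sign(e[0])
            rel=W[1]-S
            print(v,"box",np.round(r[1],1),"ctr",W[1].round(4),"ang",round(np.degrees(np.arctan2(e[1],e[0])),2),"stopframe",(rel@d).round(4),(rel@n).round(4))
leg(sys.argv[1])
E
python3 leg.py a
```

```text
(no output)
```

View pics/top_a.png

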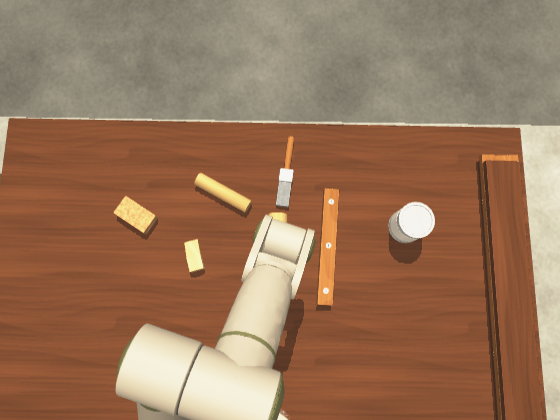

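View pics/scene_a.png

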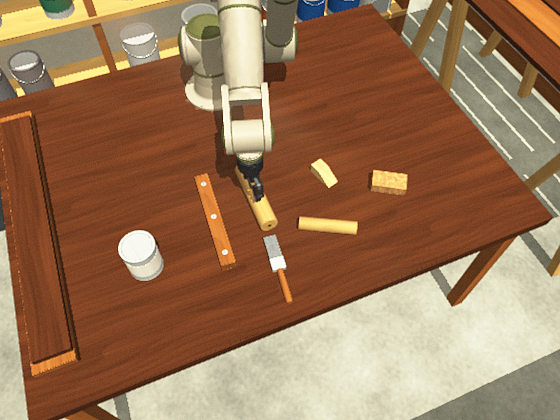

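The arm hides the leg in the top view, though the scene view shows it moved towards the stop. I'll measure it with the wrist camera instead.

```bash
cat > wleg.py <<'E'
from h import *
import sys
S=np.array([.5645,-.1888]); a=np.radians(-3.75); d=np.array([np.cos(a),np.sin(a)]); n=np.array([-d[1],d[0]])
def wleg(tag):
    c=cap("wrist",f"w_{tag}"); hsv=cv2.cvtColor(c["frame"],cv2.COLOR_RGB2HSV)
    m=cv2.inRange(hsv,(17,50,60),(38,255,255)); cv2.imwrite(f"pics/wm_{tag}.png",m)
    cs,_=cv2.findContours(m,cv2.RETR_EXTERNAL,cv2.CHAIN_APPROX_NONE); q=max(cs,key=cv2.contourArea)
    k=np.zeros_like(m); cv2.drawContours(k,[q],-1,255,-1)
    x0,y0,w,h=cv2.boundingRect(q); print("bbox",x0,y0,w,h)
    U=np.arange(x0+int(.12*w),x0+int(.88*w)); top=[];bot=[]
    for u in U:
        v=np.nonzero(k[:,u])[0]
        if len(v): top.append((u,v.min()-.5)); bot.append((u,v.max()+.5))
    N=[]
    for e in(top,bot):
        e=np.array(e,float)
        p=np.polyfit(e[:,0],e[:,1],1)
        for _ in range(6):
            r=e[:,1]-np.polyval(p,e[:,0]); g=abs(r-np.median(r))<max(1.0,1.5*np.median(abs(r-np.median(r)))); p=np.polyfit(e[g,0],e[g,1],1)
        A=ray(c,[[e[0,0],np.polyval(p,e[0,0])],[e[-1,0],np.polyval(p,e[-1,0])]],0)-c["T"][:3,3]
        nn=np.cross(A[0],A[1]); N.append(nn/np.linalg.norm(nn)); print("edge",p.round(3),"inl",g.mean().round(2))
    nb=N[0]+N[1]; o=c["T"][:3,3]
    # apparent radius check
    u=np.cross(nb,[0,0,1]); u/=np.linalg.norm(u); u*=np.sign(u[0])
    half=np.arccos(np.clip(N[0]@N[1],-1,1))/2
    # at x given, solve y
    def at(x): return np.array([x,o[1]-(nb[0]*(x-o[0])+nb[2]*(.028-o[2]))/nb[1]])
    P=at(.535); D=np.linalg.norm(np.cross(np.r_[P,.028]-o,u)); print("radius est mm",1e3*D*np.sin(half))
    rel=P-S
    # ends
    print("leg axis at x=.535: y",P[1].round(4),"ang",np.degrees(np.arctan2(u[1],u[0])).round(2),"stopframe y",(rel@n).round(4),"gap to contact",(rel@n-.05).round(4))
    for uu in (x0,x0+w):
        if 3<uu<557: print("end",uu,ray(c,[[uu,np.mean([np.polyval(p,uu),(top[0][1]+bot[0][1])/2])]],.028)[0].round(3))
wleg(sys.argv[1])
E
python3 wleg.py a
```

```text
bbox 0 180 556 117
edge [7.00000e-03 1.79679e+02] inl 0.75
edge [1.10000e-02 2.90689e+02] inl 0.65
radius est mm 27.60318711981247
leg axis at x=.535: y -0.0409 ang -0.26 stopframe y 0.1456 gap to contact 0.0956
end 556 [ 0.679 -0.056  0.028]
```

View pics/w_a.png

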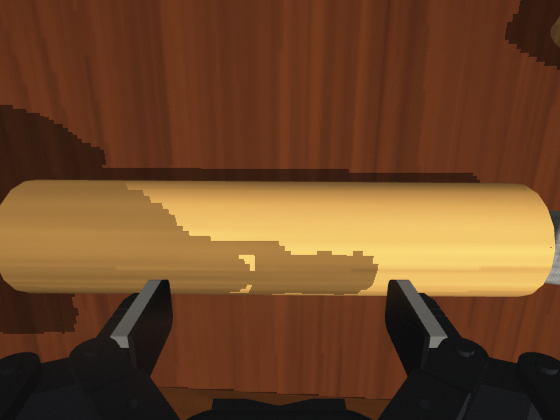

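Run:
```python
from h import *
c=robot.capture("top"); t=ray(c,[[277,207],[289,207.5],[280,168],[293,169],[291,137]],.006); print(t.round(3))
c=robot.capture("scene"); print(ray(c,[[263,237],[275,235]],.006).round(3))
```

```text
[[ 0.679 -0.04   0.006]
 [ 0.678 -0.076  0.006]
 [ 0.801 -0.047  0.006]
 [ 0.799 -0.087  0.006]
 [ 0.901 -0.08   0.006]]
[[ 0.676 -0.069  0.006]
 [ 0.684 -0.032  0.006]]
```

Call:
send_rows --targets "0 0.019 0 0 1; 0 0.019 -0.012 0 1; 0 0.019 -0.016 0 1; 0 0.019 -0.0165 0 1; 0 0.014 -0.0165 -0.4 1; 0 0.005 -0.0165 -1 1; 0 -0.007 -0.0165 -1.8 1; 0 -0.021 -0.016 -2.6 1; 0 -0.033 -0.010 -3 1; 0 -0.036 0 -3 1; 0 -0.036 0 -3 1"

```text
t: 6.82
tool_pos: [0.5367, -0.0859, 0.1303]
tool_rot: [-0.001, 0.724, 0.689, -0.001]
ft_force: [-0.3, -0.2, -0.1]
grip_width: 0.0852
```

```bash
python3 wleg.py b
```

```text
bbox 0 166 556 133
edge [-4.40000e-02  1.88184e+02] inl 0.82
edge [-3.40000e-02  2.97245e+02] inl 0.63
radius est mm 27.452152645374348
leg axis at x=.535: y -0.0741 ang -0.33 stopframe y 0.1126 gap to contact 0.0626
end 556 [ 0.678 -0.097  0.028]
```

View pics/w_b.png

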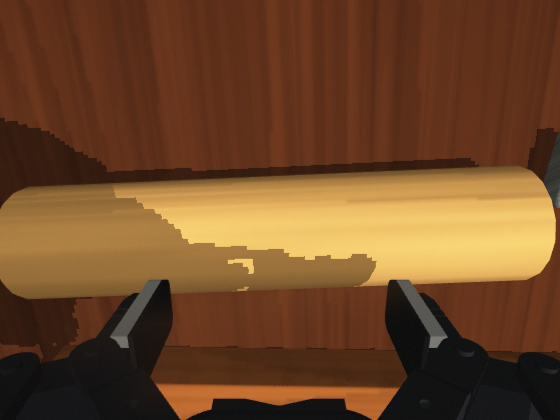

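Call:
send_rows --targets "0.03 0.01 0 2 1; 0.055 0.0205 0 3 1; 0.055 0.0205 -0.012 3 1; 0.055 0.0205 -0.0165 3 1; 0.055 0.0205 -0.0168 3 1; 0.055 0.0155 -0.0168 2 1; 0.055 0.006 -0.0168 0.5 1; 0.055 -0.006 -0.0168 -1.5 1; 0.055 -0.019 -0.0165 -3.5 1; 0.055 -0.031 -0.010 -4.5 1; 0.055 -0.034 0 -4.5 1; 0.055 -0.034 0 -4.5 1"

```text
t: 8.38
tool_pos: [0.5915, -0.1197, 0.1303]
tool_rot: [-0.002, 0.751, 0.66, -0.001]
ft_force: [-0.3, -0.3, -1.0]
grip_width: 0.0853
```

```bash
python3 wleg.py c
```

```text
bbox 0 182 420 117
edge [-1.10000e-02  1.86025e+02] inl 0.74
edge [-8.00000e-03  2.96804e+02] inl 0.66
radius est mm 27.52737759199756
leg axis at x=.535: y -0.1048 ang -6.63 stopframe y 0.0819 gap to contact 0.0319
end 420 [ 0.663 -0.137  0.028]
```

View pics/w_c.png

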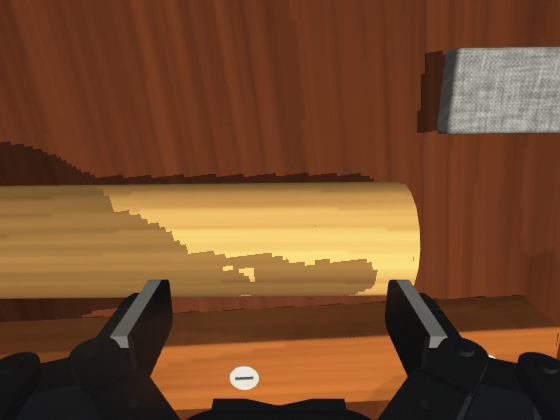

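Call:
send_rows --targets "-0.045 0.014 0 0.5 1; -0.0915 0.028 0 0.8 1; -0.0915 0.028 0 0.8 1; -0.0915 0.028 -0.012 0.8 1; -0.0915 0.028 -0.0163 0.8 1; -0.0915 0.028 -0.0165 0.8 1; -0.0915 0.023 -0.0165 1.2 1; -0.0915 0.014 -0.0165 2 1; -0.0915 0.003 -0.0165 3 1; -0.0915 -0.009 -0.016 3.8 1; -0.0915 -0.018 -0.010 4 1; -0.0915 -0.020 0 4 1"

```text
t: 9.93
tool_pos: [0.5001, -0.1398, 0.1295]
tool_rot: [-0.002, 0.727, 0.686, -0.001]
ft_force: [-0.1, 0.5, 0.9]
grip_width: 0.0854
```

```bash
python3 wleg.py d
```

```text
bbox 74 167 486 134
edge [4.80000e-02 1.61465e+02] inl 0.78
edge [5.40000e-02 2.71304e+02] inl 0.67
radius est mm 27.18832333879582
leg axis at x=.535: y -0.1307 ang -6.34 stopframe y 0.0561 gap to contact 0.0061
end 74 [ 0.397 -0.132  0.028]
```

View pics/w_d.png

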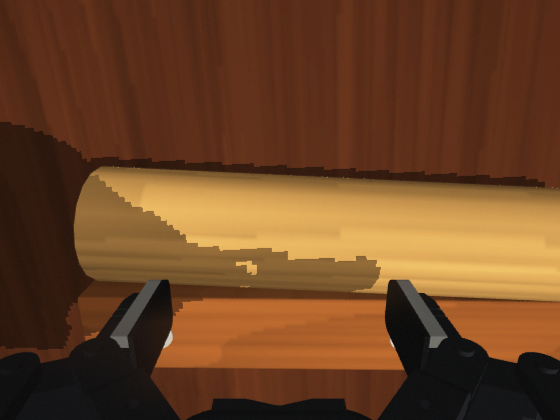

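Call:
send_rows --targets "-0.02 0.012 0 -1.5 1; -0.02 0.024 0 -3 1; -0.02 0.024 -0.011 -3 1; -0.02 0.024 -0.0155 -3 1; -0.02 0.024 -0.0158 -3 1; -0.02 0.020 -0.0158 -2 1; -0.02 0.013 -0.0158 -0.5 1; -0.02 0.004 -0.0158 1 1; -0.02 -0.004 -0.0155 2 1; -0.02 -0.007 -0.010 2 1; -0.02 -0.007 0 2 1; -0.02 -0.007 0 2 1"

```text
t: 11.48
tool_pos: [0.4808, -0.147, 0.1317]
tool_rot: [-0.001, 0.715, 0.699, -0.001]
ft_force: [0.2, -0.7, -0.5]
grip_width: 0.0853
```

```bash
python3 wleg.py e
```

```text
bbox 125 165 435 129
edge [4.30000e-02 1.58233e+02] inl 0.79
edge [4.40000e-02 2.68774e+02] inl 0.66
radius est mm 27.312289442489874
leg axis at x=.535: y -0.1361 ang -3.91 stopframe y 0.0506 gap to contact 0.0006
end 125 [ 0.403 -0.143  0.028]
```

View pics/w_e.png

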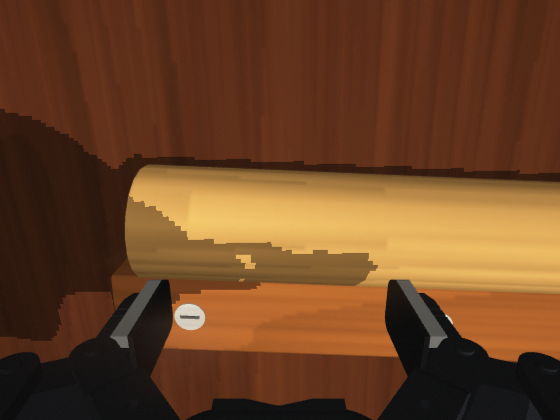

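The leg is now 0.6 mm off contact, at −3.9° against the stop's −3.75°. Next I'll go above the chock.

Call:
send_rows --targets "0 0 0.03 0 1; 0 0.03 0.06 8 1; 0.005 0.07 0.09 18 1; 0.01 0.11 0.1 28 1; 0.015 0.15 0.1 38 1; 0.02 0.19 0.1 48 1; 0.025 0.23 0.1 58 1; 0.03 0.27 0.1 68 1; 0.032 0.31 0.1 78 1; 0.032 0.344 0.1 88 1; 0.032 0.344 0.1 98 1; 0.032 0.344 0.1 107 1"

```text
t: 13.02
tool_pos: [0.5123, 0.1978, 0.2309]
tool_rot: [-0.0, -0.14, 0.99, -0.001]
ft_force: [-0.4, 0.4, -0.6]
grip_width: 0.0854
```

```bash
python3 leg.py f
python3 - <<'E'
from h import *
print(robot.get_state()["tool_pos"],robot.get_state()["joints"].round(2))
c=cap("wrist","w_f")
E
```

```text
top box [17.8 83.8] ctr [ 0.5359 -0.1383] ang -3.95 stopframe -0.0319 0.0485
scene box [73.  17.4] ctr [ 0.5401 -0.1351] ang -4.01 stopframe -0.0278 0.052
[0.51241219 0.19740613 0.23100788] [ 0.16  0.43  1.53 -0.    1.18 -1.69]
```

View pics/w_f.png

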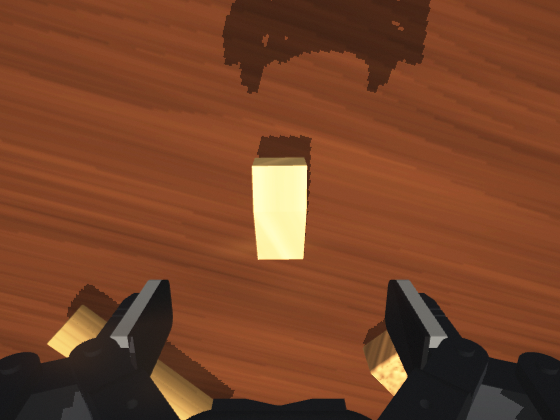

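View pics/top_f.png

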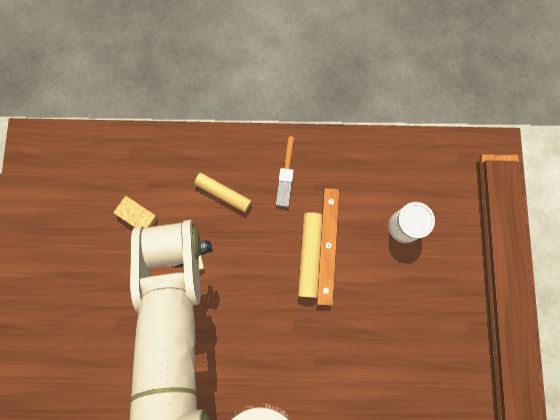

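The top view shows the leg snug on the stop. In the wrist view the chock's heel top edge is at (252..307,166) and its thin edge at (258..303,259).

Run:
```python
from h import *
c=cap("wrist"); hsv=cv2.cvtColor(c["frame"],cv2.COLOR_RGB2HSV)
m=cv2.inRange(hsv,(18,30,200),(40,255,255)); m[:130]=0;m[280:]=0;m[:,:230]=0;m[:,330:]=0
q=max(cv2.findContours(m,0,1)[0],key=cv2.contourArea); print(cv2.boundingRect(q))
for v in range(150,264,3):
    u=np.nonzero(m[v])[0]
    if len(u) and v%9<3: print(v,u.min(),u.max(),hsv[v,280])
h=cv2.convexHull(q); ap=cv2.approxPolyDP(h,3,True)[:,0]; print(ap.tolist())
```

```text
(252, 165, 55, 94)
171 252 306 [ 28  75 254]
180 253 306 [ 28  76 254]
189 253 306 [ 28  75 254]
198 253 306 [ 28  74 254]
207 254 306 [ 27  75 255]
216 254 305 [ 27  83 254]
225 255 305 [ 27  78 254]
234 256 304 [ 28  71 255]
243 257 304 [ 29  61 255]
252 258 303 [ 28  67 255]
[[306, 165], [303, 258], [258, 258], [252, 166]]
```

Run:
```python
from h import *
c=cap("wrist"); s=robot.get_state()
H=ray(c,[[252,165],[307,165]],.034)[:,:2]; E=ray(c,[[258,259],[304,259]],.001)[:,:2]
h=H.mean(0);e=E.mean(0); v=e-h; L=np.linalg.norm(v); v/=L
print("heel",H.round(4),"edge",E.round(4),"L",L,"ang",np.degrees(np.arctan2(v[1],v[0])),"widths",np.linalg.norm(H[1]-H[0]),np.linalg.norm(E[1]-E[0]))
mid=(h+e)/2; g=mid-v*.020; print("grip",g.round(4))
q=s["tool_rot"]; Rm=R.from_quat([q[1],q[2],q[3],q[0]]).as_matrix(); print("tool x ang",np.degrees(np.arctan2(Rm[1,0],Rm[0,0])),s["tool_pos"])
print("shift",(g-s["tool_pos"][:2]).round(4))
```

```text
heel [[0.4934 0.1712]
 [0.4826 0.2097]] edge [[0.5809 0.1966]
 [0.57   0.2359]] L 0.09115421765367224 ang 16.41687882818319 widths 0.04000203135088236 0.040829270879082315
grip [0.5125 0.1977]
tool x ang -164.50583360446973 [0.51258707 0.19712401 0.23120012]
shift [-0.      0.0006]
```

Call:
send_rows --targets "0 0.0005 -0.04 0.9 1; 0 0.0005 -0.08 0.9 1; 0 0.0005 -0.12 0.9 1; 0 0.0005 -0.14 0.9 1; 0 0.0005 -0.154 0.9 1; 0 0.0005 -0.154 0.9 1; 0 0.0005 -0.154 0.9 0.6; 0 0.0005 -0.154 0.9 0.4; 0 0.0005 -0.154 0.9 0.3; 0 0.0005 -0.154 0.9 0.3; 0 0.0005 -0.154 0.9 0.3; 0 0.0005 -0.154 0.9 0.3" --squeeze 25

```text
t: 14.78
tool_pos: [0.5129, 0.1977, 0.0779]
tool_rot: [0.001, -0.143, 0.99, -0.001]
ft_force: [-1.0, -0.2, 6.7]
grip_width: 0.0397
```

Run:
```python
from h import *
cap("wrist","w_g"); c=cap("scene","s_g"); i=c["frame"][:,:,::-1][80:260,200:420]; cv2.imwrite("pics/s_gz.png",cv2.resize(i,None,fx=3,fy=3))
```

```text
(no output)
```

View pics/w_g.png

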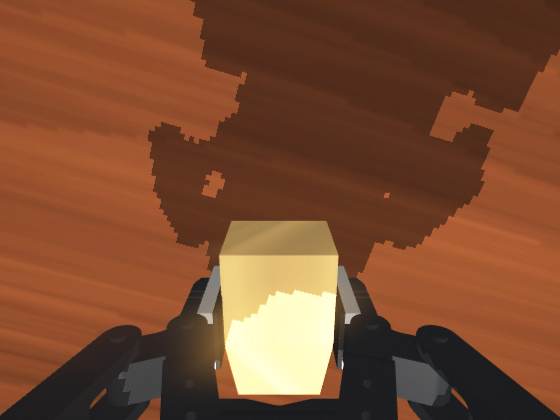

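View pics/s_gz.png

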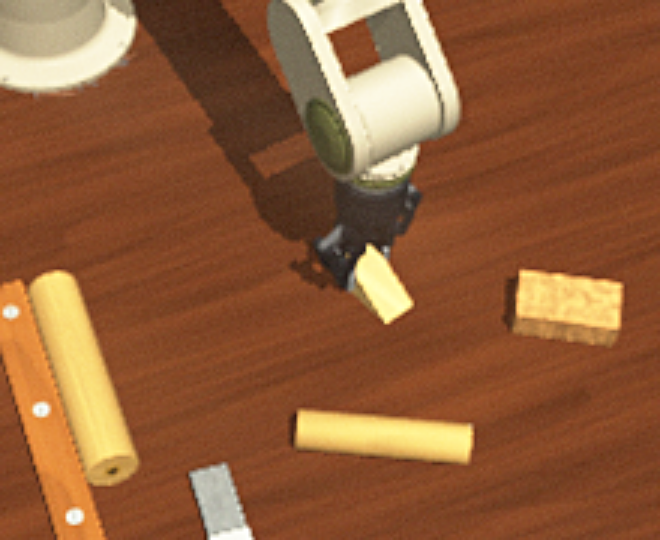

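Call:
send_rows --targets "0 0 0.02 0 0.3; 0 0 0.05 -5 0.3; 0.003 -0.02 0.05 -15 0.3; 0.006 -0.045 0.05 -25 0.3; 0.009 -0.07 0.05 -35 0.3; 0.012 -0.095 0.05 -45 0.3; 0.016 -0.12 0.05 -55 0.3; 0.02 -0.145 0.05 -66 0.3; 0.024 -0.17 0.05 -77 0.3; 0.028 -0.195 0.05 -88 0.3; 0.032 -0.22 0.05 -99 0.3; 0.0325 -0.2285 0.05 -110.2 0.3"

```text
t: 16.38
tool_pos: [0.5455, -0.0321, 0.1278]
tool_rot: [-0.001, 0.724, 0.69, -0.001]
ft_force: [-0.1, 1.1, -0.1]
grip_width: 0.0394
```

```bash
python3 leg.py h
python3 - <<'E'
from h import *
s=robot.get_state();print(s["tool_pos"]); q=s["tool_rot"];print(2*np.degrees(np.arctan2(q[2],q[1])))
cap("wrist","w_h"); c=cap("scene","s_h"); i=c["frame"][:,:,::-1][80:260,180:400]; cv2.imwrite("pics/s_hz.png",cv2.resize(i,None,fx=3,fy=3))
E
```

```text
top box [17.9 83.7] ctr [ 0.5361 -0.1368] ang -4.53 stopframe -0.0318 0.05
scene box [72.7 17.4] ctr [ 0.5395 -0.1351] ang -3.95 stopframe -0.0284 0.052
[ 0.54535409 -0.03157139  0.12774459]
87.5280083854972
```

View pics/w_h.png

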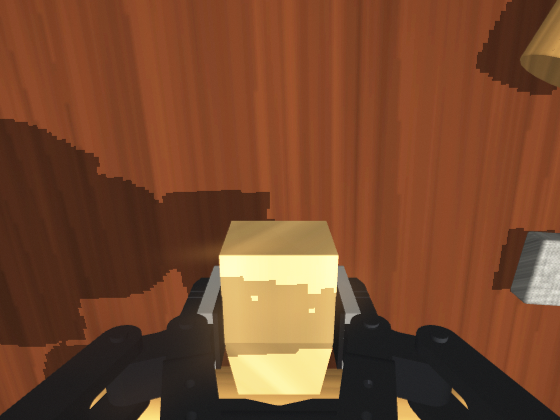

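View pics/s_hz.png

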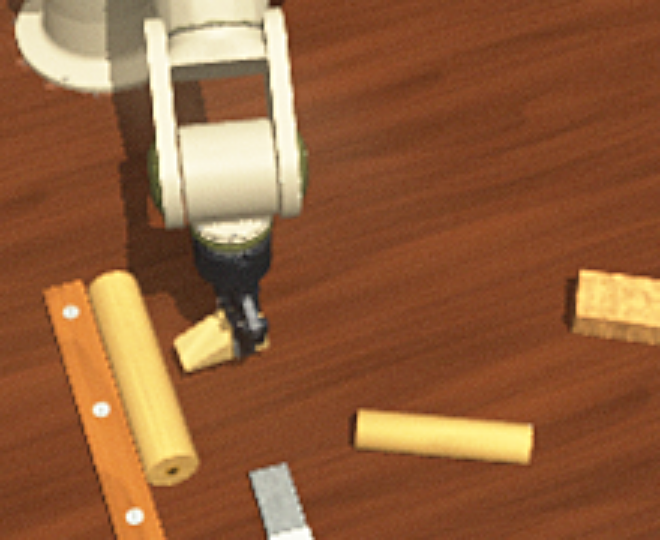

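The chock is held unchanged (heel edge row 255, the same as at the grasp) and faces the leg. I'll lower it onto the bench short of the leg.

Call:
send_rows --targets "0 0 -0.02 -1.3 0.3; 0 0 -0.038 -1.3 0.3; 0 0 -0.046 -1.3 0.3; 0 0 -0.049 -1.3 0.3; 0 0 -0.0497 -1.3 0.3; 0 0 -0.0497 -1.3 0.3"

```text
t: 17.32
tool_pos: [0.5455, -0.0305, 0.0785]
tool_rot: [-0.0, 0.728, 0.686, -0.001]
ft_force: [-0.9, 1.1, -0.9]
grip_width: 0.0398
```

Call:
send_rows --targets "-0.0005 -0.008 -0.0007 0 0.3; -0.001 -0.016 -0.0007 0 0.3; -0.0015 -0.022 -0.0007 0 0.3; -0.0015 -0.024 -0.0007 0 0.3; -0.0015 -0.024 -0.0007 0 0.3"

```text
t: 17.95
tool_pos: [0.544, -0.0547, 0.0779]
tool_rot: [-0.0, 0.728, 0.686, -0.001]
ft_force: [1.1, -1.0, 0.1]
grip_width: 0.0397
```

Call:
send_rows --targets "0 -0.002 0 0 0.3; 0 -0.003 0 0 0.3; 0 -0.003 0 0 0.3"

```text
t: 18.32
tool_pos: [0.544, -0.0578, 0.0779]
tool_rot: [-0.0, 0.728, 0.686, -0.001]
ft_force: [-1.3, -0.0, -0.5]
grip_width: 0.0395
```

Call:
send_rows --targets "0 -0.001 -0.0003 0 0.3; 0 -0.002 -0.0003 0 0.3; 0 -0.002 -0.0003 0 0.3"

```text
t: 18.7
tool_pos: [0.5442, -0.0598, 0.0779]
tool_rot: [-0.0, 0.728, 0.686, -0.001]
ft_force: [0.3, 1.3, 5.5]
grip_width: 0.0397
```

Call:
send_rows --targets "0 -0.001 0 0 0.3; 0 -0.001 0 0 0.3"

```text
t: 18.95
tool_pos: [0.5442, -0.0609, 0.0779]
tool_rot: [-0.0, 0.728, 0.686, -0.001]
ft_force: [0.8, 0.5, 3.9]
grip_width: 0.0397
```

Call:
send_rows --targets "0 -0.001 0 0 0.3; 0 -0.001 0 0 0.3"

```text
t: 19.2
tool_pos: [0.5442, -0.062, 0.0779]
tool_rot: [-0.0, 0.728, 0.686, -0.001]
ft_force: [0.1, 1.6, 2.7]
grip_width: 0.0397
```

Run:
```python
from h import *
c=cap("scene","s_i"); i=c["frame"][:,:,::-1][120:260,180:320]; cv2.imwrite("pics/s_iz.png",cv2.resize(i,None,fx=4,fy=4))
```

```text
(no output)
```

View pics/s_iz.png

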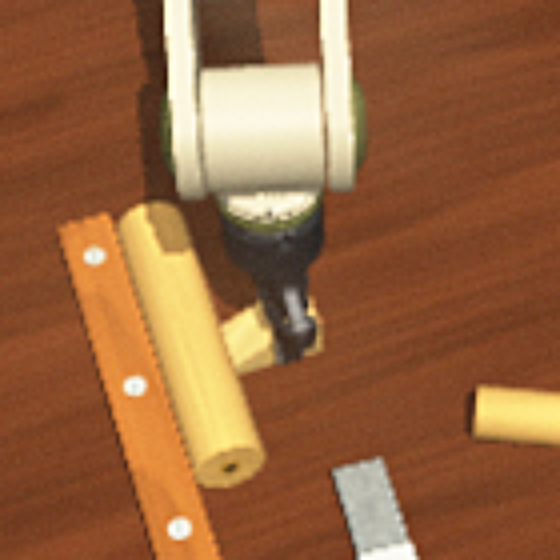

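Call:
send_rows --targets "0 -0.001 0 0 0.3; 0 -0.001 0 0 0.3"

```text
t: 19.5
tool_pos: [0.5442, -0.0624, 0.0779]
tool_rot: [-0.0, 0.728, 0.686, -0.001]
ft_force: [-0.1, 5.0, 3.8]
grip_width: 0.0392
```

Call:
send_rows --targets "0 -0.001 0 0 0.3; 0 -0.001 0 0 0.3"

```text
t: 19.75
tool_pos: [0.5442, -0.0625, 0.0779]
tool_rot: [-0.001, 0.728, 0.686, -0.0]
ft_force: [0.8, 8.1, 5.4]
grip_width: 0.0399
```

Contact is firm at 8 N. I'll relax, release and rise.

Call:
send_rows --targets "0 0 0 0 0.3; 0 0 0 0 0.4; 0 0 0 0 0.6; 0 0 0 0 0.8; 0 0 0 0 1; 0 0 0 0 1; 0 0 0 0 1; 0 0 0.015 0 1; 0 0 0.04 0 1; 0 0.01 0.08 0 1; 0 0.02 0.12 0 1; 0 0.02 0.12 0 1"

```text
t: 21.25
tool_pos: [0.5452, -0.0423, 0.2017]
tool_rot: [0.002, 0.728, 0.686, 0.002]
ft_force: [-0.3, -0.3, -1.6]
grip_width: 0.0855
```

Run:
```python
from h import *
cap("wrist","w_j")
```

```text
(no output)
```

View pics/w_j.png

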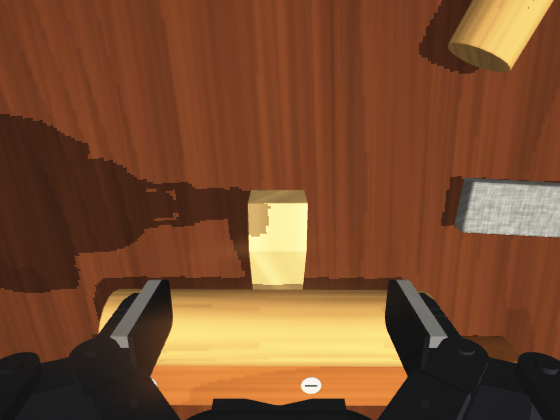

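The chock sits flat and square with its edge hidden under the leg (row 290); the heel is at row 203, columns 249–307. I'll move the arm aside for a final check.

Call:
send_rows --targets "0 0.04 0.03 0 1; -0.02 0.09 0.05 0 1; -0.05 0.15 0.08 0 1; -0.08 0.2 0.1 0 1; -0.11 0.25 0.1 0 1; -0.13 0.3 0.1 0 1; -0.13 0.3 0.1 0 1; -0.13 0.3 0.1 0 1"

```text
t: 22.3
tool_pos: [0.4146, 0.2571, 0.299]
tool_rot: [0.0, 0.728, 0.686, 0.0]
ft_force: [-0.0, 0.1, -0.2]
grip_width: 0.0853
```

```bash
python3 leg.py k
python3 - <<'E'
from h import *
from leg import S,d,n
for nm,x0,y0,x1,y1 in(("top",210,130,350,320),("scene",180,140,320,280)):
    c=cap(nm); i=c["frame"][:,:,::-1]
    cv2.imwrite(f"pics/{nm}_kz.png",cv2.resize(i[y0:y1,x0:x1],None,fx=3,fy=3,interpolation=cv2.INTER_CUBIC))
E
```

```text
top box [43.9 83.8] ctr [ 0.5381 -0.0998] ang -2.76 stopframe -0.0322 0.087
scene box [73.1 40.7] ctr [ 0.541 -0.098] ang -2.55 stopframe -0.0294 0.0891Traceback (most recent call last):
  File "<stdin>", line 2, in <module>
  File "leg.py", line 17, in <module>
    leg(sys.argv[1])
        ~~~~~~~~^^^
IndexError: list index out of range
```

The leg's colour blob merged with the chock, so I'll separate them.

Run:
```python
from h import *
S=np.array([.5645,-.1888]); a=np.radians(-3.75); d=np.array([np.cos(a),np.sin(a)]); n=np.array([-d[1],d[0]])
for nm,x0,y0,x1,y1 in(("top",210,130,350,320),("scene",180,140,320,280)):
    c=cap(nm); i=c["frame"][:,:,::-1]
    cv2.imwrite(f"pics/{nm}_kz.png",cv2.resize(i[y0:y1,x0:x1],None,fx=3,fy=3,interpolation=cv2.INTER_CUBIC))
    if nm=="top":
        m=blobs(c,(16,30,120),(38,255,255),roi=(250,205,345,305))[1]
        P=[]
        for v in list(range(218,236,2))+list(range(272,292,2)):
            u=np.nonzero(m[v])[0]; u=u[u>295]; P.append(((u.min()+u.max())/2,v))
        W=ray(c,P,.028)[:,:2]; f=np.polyfit(W[:,0],W[:,1],1); print("leg ang",np.degrees(np.arctan(f[0])),"stop y at x=.536",(np.array([.536,np.polyval(f,.536)])-S)@n)
        for v in range(235,272,3):
            u=np.nonzero(m[v])[0]; print(v,u.min(),u.max(),end="; ")
        m[:,:]=m; k=m.copy(); k[:,296:]=0; q=max(cv2.findContours(k,0,1)[0],key=cv2.contourArea); r=cv2.minAreaRect(q); print(r,cv2.boundingRect(q))
        x,y,w,h=cv2.boundingRect(q); H=ray(c,[[x,y+h/2]],.034)[0,:2]; print("heel stopframe",(H-S)@d,(H-S)@n)
```

```text
leg ang -1.587010629011493 stop y at x=.536 0.039233923493968356
235 302 333; 238 302 332; 241 302 332; 244 276 331; 247 276 330; 250 276 321; 253 276 331; 256 275 321; 259 285 319; 262 300 321; 265 300 321; 268 300 321; 271 300 320; ((285.52459716796875, 251.2295379638672), (20.280006408691406, 15.572147369384766), 5.194429397583008) (275, 243, 21, 17)
heel stopframe -0.031899652318000536 0.15164356653995056
```

View pics/top_kz.png

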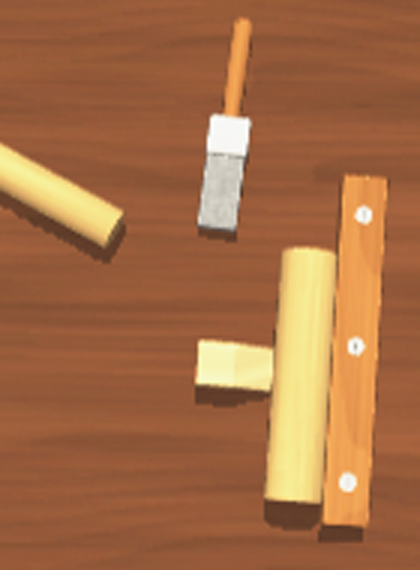

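View pics/scene_kz.png

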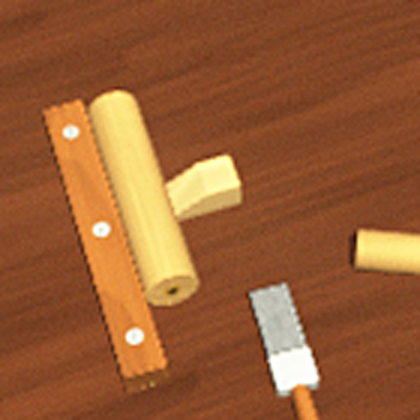

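Run:
```python
from h import *
S=np.array([.5645,-.1888]); a=np.radians(-3.75); d=np.array([np.cos(a),np.sin(a)]); n=np.array([-d[1],d[0]])
c=cap("top"); m=blobs(c,(18,60,120),(38,255,255),roi=(296,205,345,305))[1]; m[238:264]=0
ys,xs=np.nonzero(m); P=[(xs[ys==v].mean(),v) for v in np.unique(ys)[4:-4]]
W=ray(c,P,.028)[:,:2]; f=np.polyfit(W[:,0],W[:,1],1); print("leg ang",np.degrees(np.arctan(f[0])),"stop y",(np.array([.536,np.polyval(f,.536)])-S)@n)
print("brush",ray(c,[[277,207]],.006))
```

```text
leg ang -3.9799452049684825 stop y 0.04920441967473148
brush [[ 0.67936577 -0.03977769  0.006     ]]
```

```bash
python3 -c "
from station import robot
print(robot.finish_job(), robot.get_state()['t'])"
```

```text
the job is handed in; nothing more can be done
the job is handed in; nothing more can be done
```

I rolled the larger leg to the stop in five light strokes with the fingertips on top. One stroke overshot its turn to −6.6°, and the last stroke squared the leg up. I then carried the chock over, turned it, lowered it to the bench and slid it in until it met the leg at about 8 N. I released it and handed the job in about 22 s into the 72 s limit.

**Leg:** the last top-view check put its axis 49.2 mm from the stop's middle line (50 mm is contact) and its angle at −3.98° against the stop's −3.75°. Its middle is about 30 mm from the stop's.

**Chock:** it lies flat and square. Its edge is about 62 mm from the stop's middle line, nominally touching the leg, and it is close to the leg's middle.

**Disagreements:**
- Two of the final leg measurements were wrong because the colour mask took in the chock, then the stop. A tighter mask gave the figures above.
- The 49.2 mm reading is slightly inside true contact, which is within the 2 mm calibration.

**Not measured directly:**
- I inferred the roll angle from the roughly 130 mm travelled, about 4.7 rad if the leg did not slip.
- The tin, brush and sanding block looked unmoved in the pictures, but I did not measure their shift.

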